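# Load and lock a wax mould in the injector's mould clamp

### The arm

A 7-joint arm with a two-finger parallel gripper is mounted at the origin on the work surface. World frame = base frame: x ahead of the robot, y to its left, z up, the work surface at z = 0. Lengths are in mm, angles in rad, forces in N, time in s.
With the tool pointing down it reaches from about 400 to 925 mm from the base axis. Payload 5.6 kg.
Tool frame: the origin (TCP) lies at the very end of the fingers, on their centre line; the grasp point (between the pads) lies 19 mm behind it; z points along the fingers, y is the line along which they close (so a half turn about z gives the same grasp; the last joint's range is limited). The gripper opens to 85 mm and grips with 20 to 120 N. Pads are 22 mm wide; open, the fingers measure 114 mm over their backs; the gripper's body (76 mm by 85 mm) begins 54 mm behind the grasp point. The pads swing forward as they close: fully open they stand 13 mm farther back than shut.
Start: joints at [1.217, 0.468, -0.012, 1.603, 0.006, 1.071, -0.056], TCP at [198.742, -618.878, 231.29] pointing down, gripper open.
Joint ranges: [-2.53, 2.53], [-0.31, 2.02], [-1.57, 1.55], [0.28, 2.44], [-1.29, 4.43], [0.15, 1.84], [-2.92, 2.92]. Speed limits (rad/s): [2.57, 2.57, 3.14, 3.14, 3.14, 3.14, 3.14].

### API

Orientations are given as a unit quaternion [x, y, z, w].
In Python, from workcell import ctrl gives the robot as it stands.
- The arm moves only by the tool jog_arm, never from a script. Its argument "deltas" is a list of rows, each a list of 2 entries, a list of its own where there are three numbers: the shift along the world's x, y, z in cm, then the turn, a rotation vector about the world's x, y, z in degrees. A call has 1 to 10 rows; each row is the pose to reach, as a shift and turn from the pose commanded when the call began; what a row does not reach only later rows make up. A row lasts 1/8 s, in which the tool goes at most 62.5 mm and 10.7 degrees, less where a joint would pass 70% of its speed; a pose out of reach is approached as far as the arm can. A call with a gripper value outside its range is refused whole. "claw" is the finger opening in cm, from 0 to 8.54, set as the call begins (left out, the last holds). The fingers move at their own pace and stop on an object; "squeeze" is the grip in N (left out, the last holds). Time passes only in rows, so rows that repeat a pose let the fingers close. It gives the time, the measured TCP pose, the force, the opening and the grip force at its end, in the units of the state.
- ctrl.get_obs(): the state, without advancing time (a new reading comes with each control period).
- ctrl.grab_frame(name): name is "scene" or "side" or "wrist"; returns a dict with "img" (480x640x3 uint8, red, green, blue), "mtx" (3x3 intrinsics, pixels), "world_from_camera" (4x4, takes a point from camera to world coordinates); the wrist camera has in their place "tool_from_camera" (4x4, takes a point from camera to tool coordinates, whose origin is the TCP and whose axes are the flange's). Camera axes: x right, y down, z forward; pixel columns grow to the right and rows downward; lengths in mm; the calibration is good to about 2 mm. The wrist camera is an equidistant fisheye: a pixel r from the principal point sees the ray r / f radians off the axis. A picture is of the moment at which its call begins: read the wrist's pose just before it. There is no depth.
- ctrl.sign_off(): hands the job in; it is judged then, once.
The state is a dict: "clock": time; "joint_positions": joint angles; "dq": joint speeds; "effort": joint torques, N m; "position": TCP position; "tool_rot": TCP orientation; "ft_force": force on the tool from outside, world axes, zero at the start; "torque": the same for the moment, N m; "opening": finger opening in mm; "grasp_force": force on a finger pad.
Only numpy, scipy, OpenCV 4.12 (cv2) and the standard library are available. Lean on these libraries where they do the work, as an engineer would, in place of code of your own. Each camera call takes 0.05 s, during which the arm holds its last target. There are 200 camera calls.

### The job

Lay the larger of the two moulds lying on the bench flat on the clamp's bed, between the jaws, with its sprue end facing the nozzle, and slide it along until it is fully home against the nozzle. Then turn the clamp knob clockwise until it clicks past its detent and stays there, so that the mould is held square between the jaws. Leave everything else on the bench where it is.

Things in the scene. Friction and masses are not known exactly. Their poses are not given: they have to be found in the camera images.
- clamp: Mould clamp fixed to the bench: blue foot plate 190 (its x) x 205 (its y) x 8 mm. Origin on the bench under the bed; +x runs along the bed to the nozzle, z up. In this frame, mm: aluminium bed x -70 to 45, y -25 to 25, top z 16, open at its -x end and above; nozzle block x 64 to 100, y -25 to 25, top z 60, a 12 mm stud on it; knob housing x -28 to 28, y -121 to -73, top z 38.
- fixed_jaw (a point): Middle of the fixed jaw's clamping face, on the bed's +y side: at x 5, y 23, z 23 mm in the clamp's frame, same axes as the clamp. The jaw is an aluminium bar 80 mm long (x -35 to 45), 14 mm thick, top at z 30 mm.
- nozzle_tip (a point): Centre of the flat end of the short round brass nozzle (14 mm across, pointing to -x along the bed), at x 45, y 0, z 35 mm in the clamp's frame, same axes as the clamp. A rigid stop.
- bed_home (a point): Point on top of the bed (z 16 mm) where the mould's origin is when it is home and clamped: x 10, y 0 in the clamp's frame, same axes as the clamp.
- knob_grip (a point): Point to grip on the black clamp knob: on its upright axis (x 0, y -97 in the clamp's frame), 71 mm above the bench. The knob is a disc 48 mm across (z 40 to 48) with an upright bar grip across it, 46 mm long, 14 mm thick, up to z 78 mm. The point turns with the knob: x along the bar, white pointer line on the bar's -x half.
- clamp_knob (a joint): Knob angle, rad, growing clockwise from above; stops at 0 and 1.75. At 0 the bar lies along the bed, pointer to the open end (clamp -x); at 1.57 square across, pointer to the bed. Starts at 0.25 to 0.75. Stiffens (to about 0.35 N m) up to a hump near 1.3, then snaps by itself into its latched place at about 1.58 and stays: the click. Short of the hump it is unlatched. Moves the jaw 12 mm per rad.
- jaw_pad: Moving jaw on the bed's -y side: sprung aluminium pad 60 mm long (clamp x -30 to 30), top at z 29.5 mm; origin mid-face, the face looks to clamp +y. The knob drives it towards the fixed jaw; at the start the gap is 7 to 13 mm wider than the mould. It meets the mould at about 1.3 rad and presses it with about 8 N once clicked.
- mould: The larger of the two moulds: a block 70 mm long (its x), 46 mm wide (its y), 38 mm tall, about 0.3 kg, grey rubber between a 5 mm bottom and a 5 mm top aluminium plate; origin at the centre of its underside. At its sprue end (+x) the top plate narrows to a 23 mm wide, 14 mm long tongue, and a brass sprue bush shows in the middle of that end face. It starts flat on the bench.
- mould_sprue (a point): Centre of the sprue bush on the mould's +x end face, 35 mm from its origin along x and 19 mm above its underside; axes of the mould.
- small_mould: A smaller mould of the same make, 50 x 34 x 22 mm, not wanted. Origin under its centre.
- spray_can: Upright spray can, 60 mm across, 170 mm tall, bystander. Origin under its centre.
- fuel_tin: Upright flat black tin, 50 x 85 x 128 mm, bystander. Origin under its centre.
- wax_tray: Low white tray 90 x 150 x 18 mm with red wax rings, bystander. Origin under its centre.
- brush: Brush lying flat, bystander, roughly 200 mm long and 30 mm tall.
- talc_jar: Jar 48 mm across, 60 mm tall, bystander. Origin under its centre.
- mould_frame: Empty aluminium mould frame lying flat, 100 x 80 x 20 mm, bystander. Origin under its centre.

How it is judged:
By the outcome, as a careful person would: the job done as asked, in the order asked, and still so for the second after the job is handed in, with the robot touching nothing.
It also fails if it takes over 48 s, if anything falls off the work surface, if the arm or the gripper's body presses on something with over 40 N, if the wrist force passes 120 N, or if a joint passes its speed limit or range.

## Working session

There is one attempt and no reset: what is moved stays moved. The work goes in short steps, Python scripts to look and compute and a tool call to move; the robot and the scene stay as the last step left them, time stands still between calls to the robot, and variables do not carry over. Pictures are saved under pics/ and viewed, at most 10 in all, crops included, and the job is handed in when it is done.

Besides the shell and the picture viewer there is one more tool, called after ">>>" by a JSON object that holds its "fn" and its "kwargs", one argument or row to a line. jog_arm: Moves the arm, as the interface text tells. Its arguments: {"type":"object","properties":{"deltas":{"type":"array","items":{"type":"array"}},"claw":{"type":"number"},"squeeze":{"type":"number"}},"required":["deltas"]}

```bash
ls; mkdir -p pics
python3 - <<'E'
from workcell import ctrl
import cv2,numpy as np,pickle
d={}
for n in ("scene","side","wrist"):
    o=ctrl.get_obs(); f=ctrl.grab_frame(n); d[n]=f
    cv2.imwrite(f"pics/{n}0.png",f["img"][:,:,::-1])
    print(n,f["mtx"].tolist(),np.round(f.get("world_from_camera",f.get("tool_from_camera")),3).tolist())
pickle.dump(d,open("f0.pkl","wb")); print(o)
E
```

```text
pics
scene [[574.2811704301752, 0.0, 314.3699009905616], [0.0, 574.2811704301752, 240.8029717796198], [0.0, 0.0, 1.0]] [[0.583, 0.7, -0.413, 1118.662], [0.812, -0.506, 0.29, -364.063], [-0.006, -0.504, -0.864, 1235.654], [0.0, 0.0, 0.0, 1.0]]
side [[610.8636066692857, 0.0, 327.1718579903061], [0.0, 610.8636066692857, 242.6957138888781], [0.0, 0.0, 1.0]] [[-0.886, -0.264, 0.38, 14.627], [-0.462, 0.464, -0.756, 1094.137], [0.023, -0.846, -0.533, 836.731], [0.0, 0.0, 0.0, 1.0]]
wrist [[371.64829954431775, 0.0, 317.66099778992793], [0.0, 371.64829954431775, 239.4729701348599], [0.0, 0.0, 1.0]] [[0.0, -0.958, -0.287, 72.672], [1.0, 0.0, -0.0, 0.876], [0.001, -0.287, 0.958, -142.91], [0.0, 0.0, 0.0, 1.0]]
{'clock': 0.1, 'joint_positions': array([ 1.21699294,  0.46833094, -0.01161665,  1.60353057,  0.0059907 ,
        1.07141514, -0.05629165]), 'dq': array([-0.00047818, -0.00058977,  0.00017183, -0.00241829, -0.0011952 ,
        0.00025608,  0.00197516]), 'effort': array([ 9.25433160e-04, -5.33524024e+01,  2.15202378e-02, -2.51964551e+01,
        1.14830388e-02,  4.34821399e-03, -2.45265517e-05]), 'position': array([ 198.57712126, -618.38951385,  230.4068495 ]), 'tool_rot': array([ 9.87952833e-01,  1.54753092e-01, -1.78498431e-04, -8.05113018e-04]), 'ft_force': array([-0.68495205,  0.11612977, -0.35908069]), 'torque': array([ 0.05979197,  0.00380466, -0.03218854]), 'grasp_force': 0.0, 'opening': 85.59133688343395}
```

View pics/scene0.png

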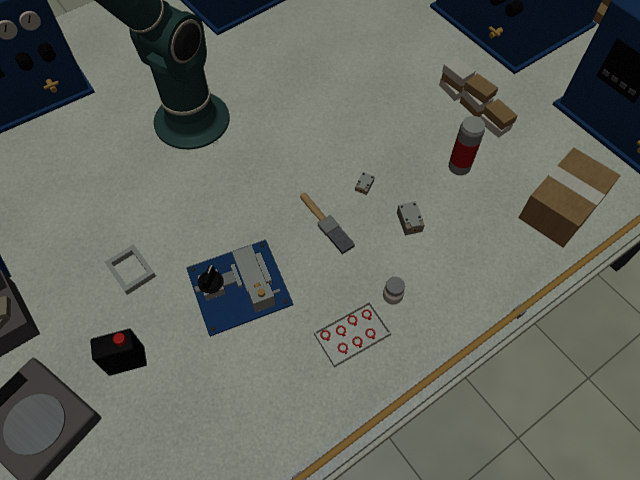

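View pics/side0.png

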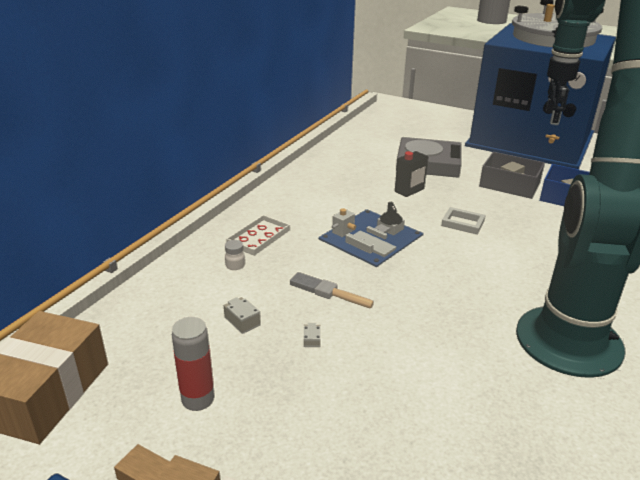

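The scene view shows the clamp's blue plate near (240,287), the larger mould at (410,217), the small one at (365,182). The nozzle is at about (262,293). The side view shows the clamp at (370,237) and the mould at (242,314).

```bash
cat > h.py <<'E'
import numpy as np,cv2
def cast(f,px,z):
    px=np.atleast_2d(px).astype(float); K=f["mtx"]; T=f["world_from_camera"]
    d=np.c_[(px[:,0]-K[0,2])/K[0,0],(px[:,1]-K[1,2])/K[1,1],np.ones(len(px))]@T[:3,:3].T
    o=T[:3,3]; return o+d*((z-o[2])/d[:,2])[:,None]
def proj(f,P):
    T=np.linalg.inv(f["world_from_camera"]); c=np.atleast_2d(P)@T[:3,:3].T+T[:3,3]; K=f["mtx"]
    return c[:,:2]/c[:,2:]*K[0,0]+K[:2,2]
E
python3 - <<'E'
import pickle; from h import *
d=pickle.load(open("f0.pkl","rb"))
box={"scene":(170,220,310,350),"side":(300,190,440,280)}
for n in box:
    f=d[n]; im=f["img"]; x0,y0,x1,y1=box[n]
    hsv=cv2.cvtColor(im,cv2.COLOR_RGB2HSV)
    m=cv2.inRange(hsv,(100,120,30),(130,255,255)); q=np.zeros_like(m); q[y0:y1,x0:x1]=m[y0:y1,x0:x1]
    cs,_=cv2.findContours(q,0,2); c=np.vstack([c for c in cs if cv2.contourArea(c)>50])
    hull=cv2.convexHull(c)[:,0]
    W=cast(f,hull,8)
    r=cv2.minAreaRect(W[:,:2].astype(np.float32)); print(n,r,cv2.boxPoints(r).round(1).tolist())
s=d["scene"]["img"]
A=cv2.resize(s[225:345,175:305],None,fx=4,fy=4,interpolation=2); B=cv2.resize(s[190:245,385:440],None,fx=5,fy=5,interpolation=2)
t=d["side"]["img"]; C=cv2.resize(t[290:335,215:270],None,fx=5,fy=5,interpolation=2)
M=np.zeros((520,800,3),np.uint8); M[:480,:520]=A; M[:275,520:795]=B; M[280:505,520:795]=C
cv2.imwrite("pics/m0.png",M[:,:,::-1])
E
```

```text
scene ((526.2276611328125, -169.63815307617188), (202.59349060058594, 188.94891357421875), 76.7137451171875) [[411.0, -246.5], [594.9000244140625, -289.8999938964844], [641.5, -92.80000305175781], [457.6000061035156, -49.29999923706055]]Traceback (most recent call last):
  File "<stdin>", line 8, in <module>
    return _nx.concatenate(arrs, 0, dtype=dtype, casting=casting)
           ~~~~~~~~~~~~~~~^^^^^^^^^^^^^^^^^^^^^^^^^^^^^^^^^^^^^^^
ValueError: need at least one array to concatenate
```

Run:
```python
import pickle; from h import *
d=pickle.load(open("f0.pkl","rb"))
s=d["scene"]["img"]
A=cv2.resize(s[225:345,175:305],None,fx=4,fy=4,interpolation=2); B=cv2.resize(s[190:245,385:440],None,fx=5,fy=5,interpolation=2)
t=d["side"]["img"]; C=cv2.resize(t[290:335,215:270],None,fx=5,fy=5,interpolation=2)
M=np.zeros((520,800,3),np.uint8); M[:480,:520]=A; M[:275,520:795]=B; M[280:505,520:795]=C
cv2.imwrite("pics/m0.png",M[:,:,::-1])
print(cast(d["scene"],[[410,216]],38),cast(d["side"],[[240,309]],38),cast(d["scene"],[[262,293]],60))
```

```text
[[627.43649101 270.531863    38.        ]] [[621.95370628 281.65863189  38.        ]] [[ 598.42479687 -144.92139348   60.        ]]
```

View pics/m0.png

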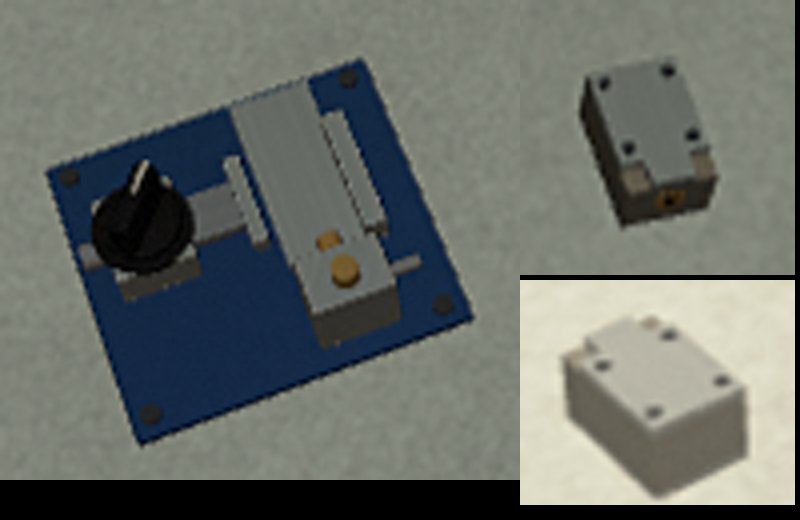

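The crop shows the clamp square-on. The bed runs from (270,95) to the nozzle at (328,240), the knob is on the left with its pointer up, and the mould's sprue end faces the same way as the nozzle. Next I take a closer look from the wrist camera over the clamp.

>>> {"fn": "jog_arm", "kwargs": {
  "deltas": [
    [[36,44.6,0],[0,0,-31]],
    [[36,44.6,0],[0,0,-31]],
    [[36,44.6,0],[0,0,-31]],
    [[36,44.6,0],[0,0,-31]],
    [[36,44.6,0],[0,0,-31]],
    [[36,44.6,0],[0,0,-31]],
    [[36,44.6,0],[0,0,-31]],
    [[36,44.6,0],[0,0,-31]],
    [[36,44.6,0],[0,0,-31]],
    [[36,44.6,0],[0,0,-31]]
  ]
}}

```text
clock: 1.4
position: [561.1, -167.3, 231.0]
tool_rot: [0.994, -0.111, 0.0, -0.001]
ft_force: [0.2, -0.5, -0.1]
opening: 85.6
grasp_force: 0.0
```

>>> {"fn": "jog_arm", "kwargs": {
  "deltas": [
    [[0,0,0],[0,0,0]],
    [[0,0,0],[0,0,0]],
    [[0,0,0],[0,0,0]]
  ]
}}

```text
clock: 1.78
position: [557.8, -174.7, 231.3]
tool_rot: [0.993, -0.116, -0.0, 0.0]
ft_force: [0.9, 0.1, -0.4]
opening: 85.4
grasp_force: 0.0
```

```bash
cat >> h.py <<'E'
from scipy.spatial.transform import Rotation as R
def wray(f,o,px):
    """fisheye wrist rays -> origin, dirs in world"""
    px=np.atleast_2d(px).astype(float); K=f["mtx"]; v=(px-K[:2,2])/K[0,0]; r=np.linalg.norm(v,axis=1)
    s=np.where(r>1e-9,np.sin(r)/np.maximum(r,1e-9),1)
    d=np.c_[v*s[:,None],np.cos(r)]; T=f["tool_from_camera"]; Rt=R.from_quat(o["tool_rot"]).as_matrix()
    return Rt@T[:3,3]+o["position"], d@T[:3,:3].T@Rt.T
def wcast(f,o,px,z):
    c,d=wray(f,o,px); return c+d*((np.asarray(z)-c[2])/d[:,2])[:,None]
def snap(name):
    from workcell import ctrl; import pickle
    o=ctrl.get_obs(); f=ctrl.grab_frame("wrist"); pickle.dump((o,f),open(name+".pkl","wb"))
    cv2.imwrite(f"pics/{name}.png",f["img"][:,:,::-1]); return o,f
E
python3 -c "
from h import *
o,f=snap('w1'); print(o['clock'],o['position'],o['tool_rot'],o['joint_positions'])"
```

```text
1.775 [ 557.81771802 -174.74324885  231.29882672] [ 9.93199594e-01 -1.16423533e-01 -1.75786263e-04  3.10962096e-04] [ 0.35418397  0.36510334 -0.1366323   1.76116413  0.05789401  1.01946723
 -1.60808056]
```

View pics/w1.png

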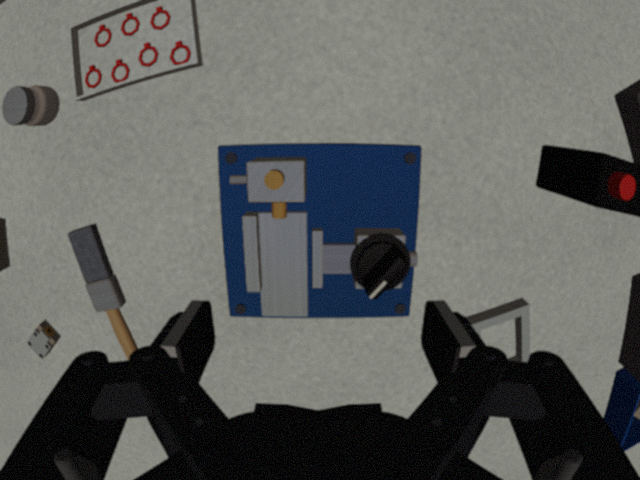

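The wrist view shows the plate at (219–421, 145–318), nozzle block top at (247–305, 160–203), nozzle at (280,210), bed end at row 317 (cols 261–308), and knob at (380,262) with its pointer toward (376,296).

Run:
```python
import pickle; from h import *
o,f=pickle.load(open("w1.pkl","rb")); im=f["img"]; g=cv2.cvtColor(im,cv2.COLOR_RGB2GRAY)
print("yaw tool",np.degrees(R.from_quat(o["tool_rot"]).as_matrix()[:2,0]))
hsv=cv2.cvtColor(im,cv2.COLOR_RGB2HSV); m=cv2.inRange(hsv,(100,120,30),(130,255,255)); m[:,:200]=0;m[:,440:]=0;m[:135]=0;m[340:]=0
cs,_=cv2.findContours(m,0,2); h=cv2.convexHull(np.vstack([c for c in cs if cv2.contourArea(c)>50]))[:,0]
r=cv2.minAreaRect(wcast(f,o,h,8)[:,:2].astype(np.float32)); print("plate",r)
pk=np.float32([[247,160],[305,160],[305,203],[247,203],[262,317],[308,317]])
p=cv2.cornerSubPix(g,pk.reshape(-1,1,2).copy(),(4,4),(-1,-1),(3,50,.01))[:,0]; print((p-pk).round(1).tolist())
mod=np.array([[100,25,60],[100,-25,60],[64,-25,60],[64,25,60],[-70,25,16],[-70,-25,16.]])
def fit(p,mod):
    W=wcast(f,o,p,mod[:,2])[:,:2]; mc=mod[:,:2].mean(0); wc=W.mean(0); A=mod[:,:2]-mc; B=W-wc
    y=np.arctan2((A[:,0]*B[:,1]-A[:,1]*B[:,0]).sum(),(A*B).sum()); c,s=np.cos(y),np.sin(y); M=np.array([[c,-s],[s,c]])
    t=wc-M@mc; print("yaw",np.degrees(y),"t",t,"res",(A@M.T-B).round(1).tolist()); return y,t,M
y,t,M=fit(p,mod)
pc=(cv2.boxPoints(r)-t)@M; print("plate corners clamp",pc.round(1).tolist())
# knob disc, pointer
for q,z in (((380,262),48),((376,296),78),((386,278),78),((280,210),42),((313,231),29.5),((313,288),29.5),((323,231),29.5),((257,215),30),((259,291),30),((243,215),30)):
    print(q,((wcast(f,o,q,z)[0,:2]-t)@M).round(1))
A=cv2.resize(im[135:330,205:425],None,fx=3.5,fy=3.0,interpolation=2); cv2.imwrite("pics/c1.png",A[:,:,::-1])
d=pickle.load(open("f0.pkl","rb"))
# mould top: scene
```

```text
yaw tool [ 55.74255166 -13.25043518]
plate ((525.6051025390625, -169.684326171875), (201.56088256835938, 186.86151123046875), 76.63538360595703)
[[-0.8999999761581421, 1.899999976158142], [-1.2000000476837158, 0.699999988079071], [-1.2999999523162842, -1.5], [0.8999999761581421, -1.5], [0.20000000298023224, -0.10000000149011612], [-0.800000011920929, 0.5]]
yaw -13.31599220148416 t [ 515.48589404 -128.3577163 ] res [[0.1, 0.3], [-0.2, -0.3], [-1.1, -0.5], [-1.2, 1.0], [1.2, -0.0], [1.1, -0.5]]
plate corners clamp [[-74.2, -138.6], [112.7, -138.7], [112.9, 62.8], [-74.0, 63.0]]
(380, 262) [  5.  -95.1]
(376, 296) [-16.1 -88. ]
(386, 278) [  1.1 -95.8]
(280, 210) [53.7 -1.8]
(313, 231) [ 30.2 -31.8]
(313, 288) [-29.6 -31.5]
(323, 231) [ 30.2 -41.4]
(257, 215) [46.4 21.8]
(259, 291) [-33.2  23.9]
(243, 215) [46.5 35.6]
```

View pics/c1.png

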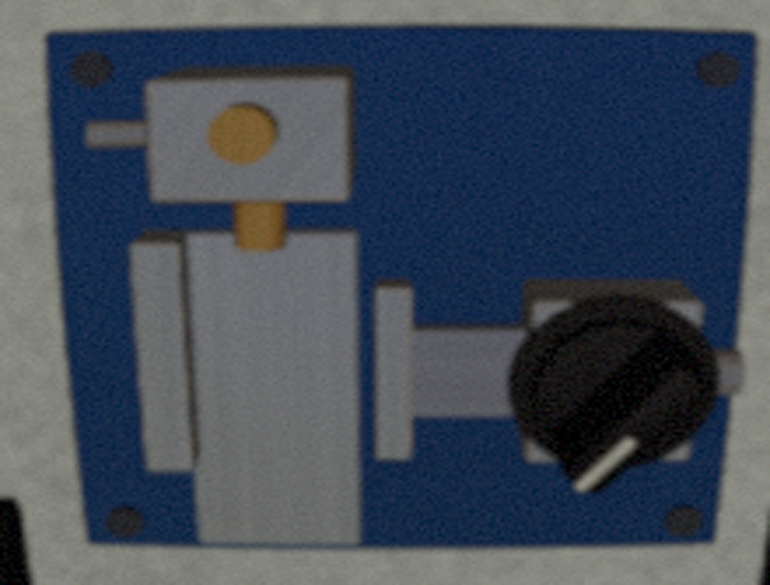

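>>> {"fn": "jog_arm", "kwargs": {
  "deltas": [
    [[8,44.5,-4.5],[0,0,0]],
    [[8,44.5,-4.5],[0,0,0]],
    [[8,44.5,-4.5],[0,0,0]],
    [[8,44.5,-4.5],[0,0,0]],
    [[8,44.5,-4.5],[0,0,0]],
    [[8,44.5,-4.5],[0,0,0]],
    [[8,44.5,-4.5],[0,0,0]],
    [[8,44.5,-4.5],[0,0,0]],
    [[8,44.5,-4.5],[0,0,0]],
    [[8,44.5,-4.5],[0,0,0]]
  ]
}}

```text
clock: 3.08
position: [639.5, 268.9, 186.4]
tool_rot: [0.993, -0.117, 0.0, 0.001]
ft_force: [0.2, 0.2, -0.1]
opening: 85.4
grasp_force: 0.0
```

>>> {"fn": "jog_arm", "kwargs": {
  "deltas": [
    [[0,0,0],[0,0,0]],
    [[0,0,0],[0,0,0]],
    [[0,0,0],[0,0,0]]
  ]
}}

```text
clock: 3.45
position: [638.9, 271.5, 186.6]
tool_rot: [0.993, -0.115, 0.0, -0.0]
ft_force: [-0.1, 0.0, 0.5]
opening: 85.2
grasp_force: 0.0
```

```bash
python3 -c "
from h import *
import pickle
o,f=snap('w2'); print(o['clock'],o['position'],o['tool_rot'],o['joint_positions'])
o1,f1=pickle.load(open('w1.pkl','rb')); y=np.radians(-13.3); M=np.array([[np.cos(y),-np.sin(y)],[np.sin(y),np.cos(y)]])
a=(wcast(f1,o1,[[369.6,298.3],[386.4,280.7]],78)[:,:2]-[515.5,-128.4])@M; print(a, np.arctan2(a[0,1]-a[1,1],-(a[0,0]-a[1,0])))
"
```

```text
3.45 [638.91959126 271.51470036 186.57395968] [ 9.93329084e-01 -1.15313965e-01  1.37809377e-04 -2.38631773e-05] [-0.2922775   0.60047992 -0.23379736  1.50924612  0.1516775   1.04940587
 -2.36418845]
[[-18.31413442 -82.27417024]
 [ -1.47858638 -96.3297645 ]] 0.6956479859602406
```

View pics/w2.png

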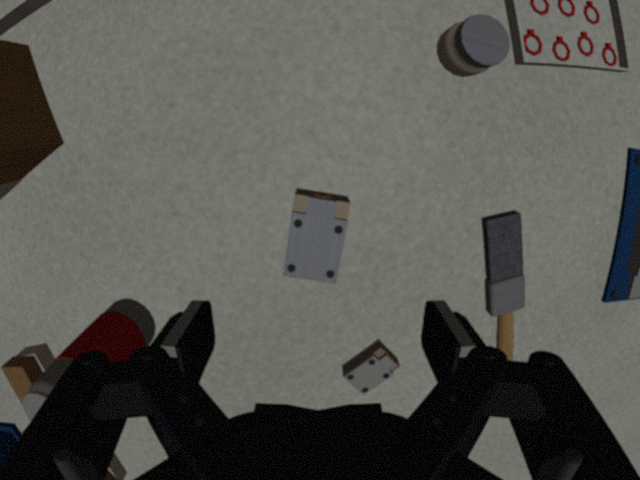

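The mould sits centred at about (317,240), with its sprue end up at (322,192) and its screws at (298,223), (339,229), (291,268) and (330,274). The fingers straddle it without touching anything.

Run:
```python
import pickle; from h import *
o,f=pickle.load(open("w2.pkl","rb")); g=cv2.cvtColor(f["img"],cv2.COLOR_RGB2GRAY)
S=[]
for p in ((298,223),(339,229),(291,268),(330,274)):
    w=g[p[1]-5:p[1]+6,p[0]-5:p[0]+6].astype(float); k=np.clip(80-w,0,None); v,u=np.mgrid[-5:6,-5:6]
    S.append((p[0]+(k*u).sum()/k.sum(),p[1]+(k*v).sum()/k.sum()))
W=wcast(f,o,S,38)[:,:2]; print(np.round(S,1).tolist(),W.round(1).tolist())
ax=(W[0]+W[1]-W[2]-W[3]); print("axis yaw",np.degrees(np.arctan2(ax[1],ax[0])),"widths",np.linalg.norm(W[0]-W[1]),np.linalg.norm(W[2]-W[3]))
y=np.arctan2(ax[1],ax[0]); M=np.array([[np.cos(y),-np.sin(y)],[np.sin(y),np.cos(y)]])
pk=np.float32([[284,276],[336,283]]); p=cv2.cornerSubPix(g,pk.reshape(-1,1,2).copy(),(4,4),(-1,-1),(3,50,.01))[:,0]
c=wcast(f,o,p,38)[:,:2]; print("rear",p.tolist(),c.tolist(),"w",np.linalg.norm(c[0]-c[1]))
cen=c.mean(0)+M[:,0]*35; print("centre",cen,"screws in mould",((W-cen)@M).round(1).tolist())
fr=wcast(f,o,[[298,191],[349,197]],33)[:,:2]; print("front33",((fr-cen)@M).round(1).tolist())
t=np.array([515.5,-128.4]);yc=np.radians(-13.3); C=np.array([[np.cos(yc),-np.sin(yc)],[np.sin(yc),np.cos(yc)]])
for q in ((-8,-1),(10,0),(0,-97)): print(q,t+C@q)
```

```text
[[297.6, 223.0], [338.0, 229.2], [290.9, 267.6], [329.8, 273.6]] [[642.3, 286.6], [629.7, 255.9], [606.1, 301.5], [593.4, 270.9]]
axis yaw -22.462516702940245 widths 33.20733334616907 33.192950376204905
rear [[282.2565612792969, 275.6520690917969], [335.6835632324219, 283.3806457519531]] [[600.6705513486, 310.5758641996697], [583.4050566901949, 267.9627066715375]] w 45.978021926968836
centre [624.38234313 275.89652246] screws in mould [[12.5, 16.7], [12.5, -16.5], [-26.7, 16.7], [-26.7, -16.5]]
front33 [[37.6, 20.4], [39.4, -21.1]]
(-8, -1) [ 507.48451928 -127.53278098]
(10, 0) [ 525.23178873 -130.70049737]
(0, -97) [ 493.18517549 -222.79835066]
```

>>> {"fn": "jog_arm", "kwargs": {
  "deltas": [
    [[-1.4,0.4,-4],[0,0,-9.2]],
    [[-1.4,0.4,-9],[0,0,-9.2]],
    [[-1.4,0.4,-13],[0,0,-9.2]],
    [[-1.4,0.4,-16],[0,0,-9.2]],
    [[-1.4,0.4,-17],[0,0,-9.2]],
    [[-1.4,0.4,-17],[0,0,-9.2]],
    [[-1.4,0.4,-17],[0,0,-9.2]]
  ]
}}

```text
clock: 4.38
position: [625.8, 276.7, 18.0]
tool_rot: [0.981, -0.194, 0.001, -0.001]
ft_force: [0.3, -0.4, -0.7]
opening: 85.7
grasp_force: 0.0
```

>>> {"fn": "jog_arm", "kwargs": {
  "deltas": [
    [[0,0,0],[0,0,0]],
    [[0,0,0],[0,0,0]],
    [[0,0,0],[0,0,0]],
    [[0,0,0],[0,0,0]],
    [[0,0,0],[0,0,0]],
    [[0,0,0],[0,0,0]]
  ],
  "claw": 3.5,
  "squeeze": 45
}}

```text
clock: 5.12
position: [625.4, 276.5, 17.3]
tool_rot: [0.981, -0.194, 0.001, -0.0]
ft_force: [-0.9, -0.1, 5.3]
opening: 44.9
grasp_force: 48.9
```

>>> {"fn": "jog_arm", "kwargs": {
  "deltas": [
    [[0,0,3],[0,0,0]],
    [[0,0,8],[0,0,0]],
    [[-1.7,-5.5,10],[0,0,2]],
    [[-3.4,-11,10],[0,0,4]],
    [[-5.1,-16.5,10],[0,0,6]],
    [[-6.8,-22,10],[0,0,8]],
    [[-8.5,-27.5,10],[0,0,9]],
    [[-10.2,-33,10],[0,0,9.1]],
    [[-11.6,-38,10],[0,0,9.1]],
    [[-12.4,-40.5,10],[0,0,9.1]]
  ]
}}

```text
clock: 6.38
position: [498.8, -132.3, 115.7]
tool_rot: [0.993, -0.118, -0.001, 0.001]
ft_force: [0.3, -0.2, -2.9]
opening: 44.5
grasp_force: 48.0
```

>>> {"fn": "jog_arm", "kwargs": {
  "deltas": [
    [[0,0,0],[0,0,0]],
    [[0,0,0],[0,0,0]],
    [[0,0,0],[0,0,0]],
    [[0,0,0],[0,0,0]]
  ]
}}

```text
clock: 6.88
position: [501.0, -127.8, 116.2]
tool_rot: [0.993, -0.115, -0.0, -0.0]
ft_force: [-0.0, 1.1, -2.7]
opening: 44.7
grasp_force: 48.0
```

```bash
python3 -c "
from h import *
o,f=snap('w3'); print(o['clock'],o['position'],R.from_quat(o['tool_rot']).as_euler('xyz',degrees=True),o['ft_force'],o['joint_positions'][-1])"
```

```text
6.875 [ 501.00129628 -127.80546523  116.2464339 ] [-1.79985878e+02  5.86074996e-03 -1.31884320e+01] [-0.04414751  1.10807571 -2.68256883] -1.7284680401682109
```

View pics/w3.png

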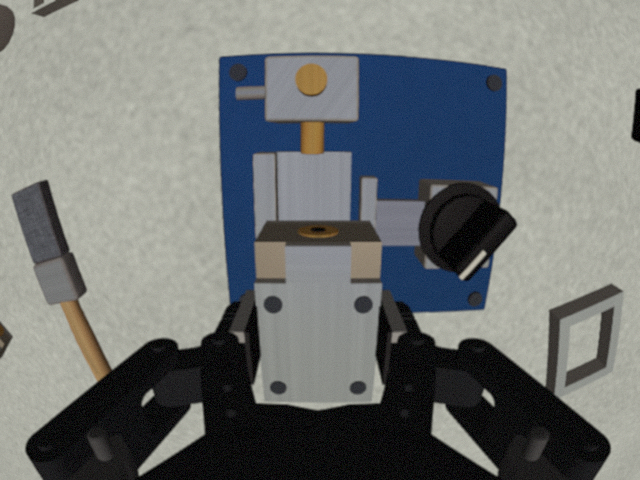

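The mould is held square, sprue bush at (318,231), and the nozzle is at (312,150). The block top is at (265–359, 57–121), with the jaw edges near cols 276 and 361.

Run:
```python
import pickle; from h import *
o,f=pickle.load(open("w3.pkl","rb")); g=cv2.cvtColor(f["img"],cv2.COLOR_RGB2GRAY)
y=np.radians(-13.3); M=np.array([[np.cos(y),-np.sin(y)],[np.sin(y),np.cos(y)]]); t=np.array([515.5,-128.4])
def sp(pk):
    pk=np.float32(pk); return cv2.cornerSubPix(g,pk.reshape(-1,1,2).copy(),(3,3),(-1,-1),(3,50,.01))[:,0]
def cl(p,z): return ((wcast(f,o,p,z)[:,:2]-t)@M).round(1).tolist()
p=sp([[265,57],[358,58],[359,121],[266,121]]); print("block",p.round(1).tolist(),cl(p,60))
p=sp([[277,153],[351,152]]); print("bed end 45,+-25",p.round(1).tolist(),cl(p,16))
p=sp([[276,154],[361,178],[377,178]]); print("jaws",p.round(1).tolist(),cl(p,[30,29.5,29.5]))
print("nozzle tip sides z35",cl([[301.5,153],[324,153]],35))
zt=o["position"][2]-17.3
p=sp([[256,281],[382,281],[257,401],[375,402]]); print("mould: shoulder/rear",p.round(1).tolist(),cl(p,zt+38))
print("bush",cl([[318,231]],zt+19))
print("tcp",((o["position"][:2]-t)@M))
```

```text
block [[265.0, 57.0], [358.0, 58.0], [357.29998779296875, 119.5999984741211], [265.5, 119.80000305175781]] [[99.9, 24.5], [99.1, -24.6], [65.5, -24.4], [65.4, 24.2]]
bed end 45,+-25 [[275.70001220703125, 153.6999969482422], [351.1000061035156, 151.89999389648438]] [[44.4, 24.0], [45.6, -25.2]]
jaws [[275.70001220703125, 153.6999969482422], [361.6000061035156, 177.5], [377.1000061035156, 178.1999969482422]] [[45.3, 22.4], [30.4, -30.8], [30.2, -40.6]]
nozzle tip sides z35 [[45.8, 6.2], [45.8, -7.2]]
mould: shoulder/rear [[253.60000610351562, 282.8999938964844], [381.6000061035156, 282.79998779296875], [255.6999969482422, 402.8999938964844], [375.0, 402.0]] [[5.9, 19.5], [6.1, -26.7], [-51.6, 23.1], [-50.8, -28.5]]
bush [[20.1, -3.7]]
tcp [-14.24660471  -2.75683431]
```

>>> {"fn": "jog_arm", "kwargs": {
  "deltas": [
    [[0,0,-4],[0,0,0]],
    [[0,0,-6.5],[0,0,0]],
    [[0,0,-7.6],[0,0,0]],
    [[0,0,-8.1],[0,0,0]],
    [[0,0,-8.2],[0,0,0]],
    [[0,0,-8.2],[0,0,0]],
    [[0,0,-8.2],[0,0,0]]
  ]
}}

```text
clock: 7.8
position: [501.2, -129.0, 34.9]
tool_rot: [0.993, -0.116, 0.001, 0.0]
ft_force: [0.4, -0.2, -1.6]
opening: 45.0
grasp_force: 47.9
```

>>> {"fn": "jog_arm", "kwargs": {
  "deltas": [
    [[0,0,-0.1],[0,0,0]],
    [[0,0,-0.2],[0,0,0]],
    [[0,0,-0.2],[0,0,0]],
    [[0,0,-0.2],[0,0,0]]
  ]
}}

```text
clock: 8.3
position: [500.9, -129.0, 33.2]
tool_rot: [0.993, -0.116, 0.0, 0.0]
ft_force: [-2.3, -0.2, 7.1]
opening: 44.8
grasp_force: 49.0
```

>>> {"fn": "jog_arm", "kwargs": {
  "deltas": [
    [[0.5,-0.12,0.05],[0,0,0]],
    [[1.0,-0.24,0.05],[0,0,0]],
    [[1.5,-0.36,0.05],[0,0,0]],
    [[2.0,-0.48,0.05],[0,0,0]],
    [[2.2,-0.52,0.05],[0,0,0]],
    [[2.2,-0.52,0.05],[0,0,0]]
  ]
}}

```text
clock: 9.05
position: [522.4, -134.1, 33.2]
tool_rot: [0.993, -0.116, -0.001, 0.0]
ft_force: [-4.3, 0.2, 7.1]
opening: 45.3
grasp_force: 49.1
```

>>> {"fn": "jog_arm", "kwargs": {
  "deltas": [
    [[0.1,-0.02,0],[0,0,0]],
    [[0.2,-0.05,0],[0,0,0]],
    [[0.3,-0.07,0],[0,0,0]],
    [[0.3,-0.07,0],[0,0,0]]
  ]
}}

```text
clock: 9.55
position: [525.2, -134.8, 33.2]
tool_rot: [0.993, -0.116, -0.001, 0.0]
ft_force: [-5.2, 1.4, 8.3]
opening: 44.9
grasp_force: 49.1
```

>>> {"fn": "jog_arm", "kwargs": {
  "deltas": [
    [[0.1,-0.02,0],[0,0,0]],
    [[0.2,-0.05,0],[0,0,0]],
    [[0.2,-0.05,0],[0,0,0]]
  ]
}}

```text
clock: 9.93
position: [525.6, -134.8, 33.2]
tool_rot: [0.993, -0.116, -0.003, 0.0]
ft_force: [-8.7, 1.5, 13.6]
opening: 45.0
grasp_force: 49.8
```

>>> {"fn": "jog_arm", "kwargs": {
  "deltas": [
    [[0.15,-0.03,0.05],[0,0,0]],
    [[0.3,-0.07,0.05],[0,0,0]],
    [[0.3,-0.07,0.05],[0,0,0]]
  ]
}}

```text
clock: 10.3
position: [525.6, -134.8, 33.3]
tool_rot: [0.993, -0.116, -0.006, -0.0]
ft_force: [-16.4, 4.3, 18.4]
opening: 45.3
grasp_force: 50.4
```

>>> {"fn": "jog_arm", "kwargs": {
  "deltas": [
    [[-0.25,0.06,0.05],[0,0,0]],
    [[-0.25,0.06,0.05],[0,0,0]],
    [[-0.22,0.2,0.05],[0,0,0]],
    [[-0.18,0.35,0.05],[0,0,0]],
    [[-0.18,0.38,0.05],[0,0,0]],
    [[-0.18,0.38,0.05],[0,0,0]]
  ]
}}

```text
clock: 11.05
position: [525.6, -134.5, 33.4]
tool_rot: [0.993, -0.117, -0.003, 0.001]
ft_force: [-8.0, -4.0, 6.1]
opening: 45.0
grasp_force: 49.0
```

>>> {"fn": "jog_arm", "kwargs": {
  "deltas": [
    [[0.02,0.1,0.05],[0,0,0]],
    [[0.05,0.2,0.05],[0,0,0]],
    [[0.05,0.2,0.05],[0,0,0]],
    [[0.05,0.2,0.05],[0,0,0]]
  ]
}}

```text
clock: 11.55
position: [526.3, -131.9, 33.4]
tool_rot: [0.993, -0.117, -0.003, 0.001]
ft_force: [-7.1, -2.7, 2.3]
opening: 45.2
grasp_force: 48.5
```

>>> {"fn": "jog_arm", "kwargs": {
  "deltas": [
    [[-0.1,0,0],[0,0,0]],
    [[-0.1,0,0],[0,0,0]],
    [[-0.1,0,0],[0,0,0]],
    [[-0.1,0,0],[0,0,0]]
  ],
  "claw": 6.5
}}

```text
clock: 12.05
position: [528.8, -130.0, 34.4]
tool_rot: [0.993, -0.116, 0.0, -0.0]
ft_force: [0.3, 0.9, 0.4]
opening: 65.2
grasp_force: 0.0
```

>>> {"fn": "jog_arm", "kwargs": {
  "deltas": [
    [[-0.5,0.1,3],[0,0,0]],
    [[-0.5,0.1,8],[0,0,0]],
    [[-0.5,0.1,10],[0,0,0]],
    [[-0.5,0.1,10],[0,0,0]],
    [[-0.5,0.1,10],[0,0,0]],
    [[-0.5,0.1,10],[0,0,0]]
  ]
}}

```text
clock: 12.8
position: [522.6, -129.0, 133.0]
tool_rot: [0.993, -0.116, -0.001, -0.0]
ft_force: [-0.1, 0.2, -0.3]
opening: 65.0
grasp_force: 0.0
```

```bash
python3 -c "
from h import *
o,f=snap('w4'); print(o['clock'],o['position'],R.from_quat(o['tool_rot']).as_euler('xyz',degrees=True),o['ft_force'],o['joint_positions'][-1])"
```

```text
12.8 [ 522.63713903 -128.96547698  132.97013005] [-1.79998415e+02  1.39820282e-01 -1.32915401e+01] [-0.05836152  0.18019294 -0.30544752] -1.7305636412316603
```

View pics/w4.png

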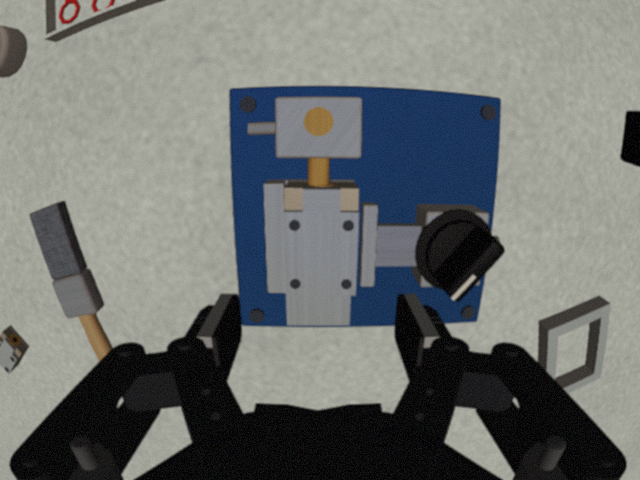

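The mould lies flat on the bed with its tongue against the nozzle at about (320,186), and its screws are at (295,226), (348,226), (295,284) and (347,284). The fingers are clear of it.

Run:
```python
import pickle; from h import *
o,f=pickle.load(open("w4.pkl","rb")); g=cv2.cvtColor(f["img"],cv2.COLOR_RGB2GRAY)
y=np.radians(-13.3); M=np.array([[np.cos(y),-np.sin(y)],[np.sin(y),np.cos(y)]]); t=np.array([515.5,-128.4])
S=[]
for p in ((295,226),(348,226),(295,284),(347,284)):
    w=g[p[1]-6:p[1]+7,p[0]-6:p[0]+7].astype(float); k=np.clip(80-w,0,None); v,u=np.mgrid[-6:7,-6:7]
    S.append((p[0]+(k*u).sum()/k.sum(),p[1]+(k*v).sum()/k.sum()))
W=(wcast(f,o,S,54)[:,:2]-t)@M; print(np.round(S,1).tolist(),W.round(1).tolist(),np.degrees(np.arctan2(*(W[0]+W[1]-W[2]-W[3])[::-1])))
print("block",((wcast(f,o,[[275,97],[361,98],[361,158],[276,157]],60)[:,:2]-t)@M).round(1).tolist())
a=(wcast(f,o,[[453,300],[477,276],[490,237],[503,248]],78)[:,:2]-t)@M; print(a.round(1).tolist())
print(t+M@[0,-97], o["position"])
```

```text
[[294.0, 224.9], [347.9, 225.3], [294.8, 283.4], [345.9, 283.7]] [[22.9, 14.9], [22.8, -18.4], [-16.3, 15.1], [-16.5, -18.1]] -0.38303056864926294
block [[100.4, 24.7], [99.8, -24.5], [64.8, -24.9], [65.3, 24.4]]
[[-18.3, -83.6], [-2.5, -97.6], [22.5, -102.8], [15.5, -113.1]]
[ 493.18517549 -222.79835066] [ 522.63713903 -128.96547698  132.97013005]
```

>>> {"fn": "jog_arm", "kwargs": {
  "deltas": [
    [[-0.5,-2,0],[0,0,10]],
    [[-1,-4,0],[0,0,20]],
    [[-2,-6,0],[0,0,30]],
    [[-2.5,-8,0],[0,0,40]],
    [[-2.9,-9.4,0],[0,0,50]],
    [[-2.9,-9.4,0],[0,0,60]],
    [[-2.9,-9.4,0],[0,0,70]],
    [[-2.9,-9.4,0],[0,0,80]],
    [[-2.9,-9.4,0],[0,0,90]],
    [[-2.9,-9.4,0],[0,0,100]]
  ],
  "claw": 5
}}

```text
clock: 14.1
position: [494.1, -223.0, 133.5]
tool_rot: [0.725, 0.689, -0.0, -0.001]
ft_force: [-0.2, -0.1, -1.2]
opening: 50.1
grasp_force: 0.0
```

>>> {"fn": "jog_arm", "kwargs": {
  "deltas": [
    [[0,0,0],[0,0,10]],
    [[0,0,0],[0,0,20]],
    [[0,0,0],[0,0,30]],
    [[0,0,0],[0,0,41]],
    [[0,0,0],[0,0,41]],
    [[0,0,0],[0,0,41]],
    [[0,0,0],[0,0,41]],
    [[0,0,0],[0,0,41]]
  ]
}}

```text
clock: 15.1
position: [494.5, -223.1, 134.3]
tool_rot: [0.441, 0.898, -0.0, 0.0]
ft_force: [0.3, 0.4, 0.4]
opening: 50.3
grasp_force: 0.0
```

```bash
python3 -c "
from h import *
o,f=snap('w5'); print(o['clock'],o['position'],R.from_quat(o['tool_rot']).as_euler('xyz',degrees=True),o['opening'],o['joint_positions'][-1])"
```

```text
15.1 [ 494.4930865  -223.13386647  134.34371964] [-1.79992344e+02  1.46603933e-02  1.27662964e+02] 50.30927641643867 0.6127434098664833
```

View pics/w5.png

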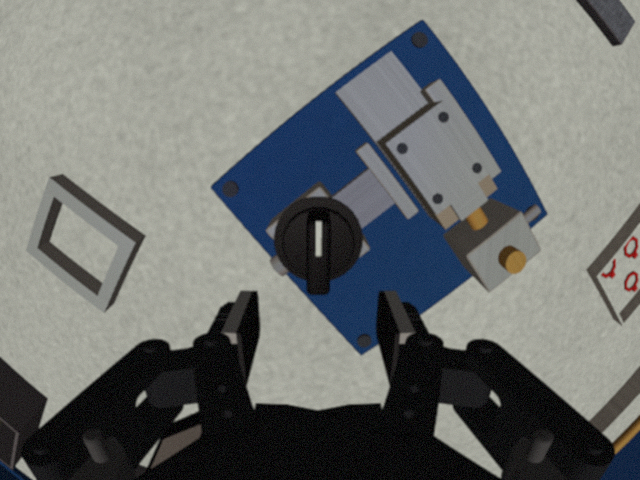

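The bar is upright and centred at (318,245), so the tool is lined up with it. The mould is still against the nozzle.

>>> {"fn": "jog_arm", "kwargs": {
  "deltas": [
    [[-0.1,0,-4],[0,0,0]],
    [[-0.1,0,-6.5],[0,0,0]],
    [[-0.1,0,-7.7],[0,0,0]],
    [[-0.1,0,-8.1],[0,0,0]],
    [[-0.1,0,-8.1],[0,0,0]],
    [[-0.1,0,-8.1],[0,0,0]]
  ]
}}

```text
clock: 15.9
position: [494.1, -223.4, 54.2]
tool_rot: [0.441, 0.898, -0.0, 0.001]
ft_force: [-0.1, -0.7, 0.3]
opening: 49.9
grasp_force: 0.0
```

>>> {"fn": "jog_arm", "kwargs": {
  "deltas": [
    [[0,0,0],[0,0,0]],
    [[0,0,0],[0,0,0]],
    [[0,0,0],[0,0,0]],
    [[0,0,0],[0,0,0]],
    [[0,0,0],[0,0,0]]
  ],
  "claw": 0.8,
  "squeeze": 90
}}

```text
clock: 16.52
position: [494.3, -222.8, 54.0]
tool_rot: [0.441, 0.898, 0.0, 0.001]
ft_force: [0.1, 2.2, 5.9]
opening: 12.3
grasp_force: 88.6
```

>>> {"fn": "jog_arm", "kwargs": {
  "deltas": [
    [[0,0,0],[0,0,-7]],
    [[0,0,0],[0,0,-14]],
    [[0,0,0],[0,0,-21]],
    [[0,0,0],[0,0,-28]],
    [[0,0,0],[0,0,-35]],
    [[0,0,0],[0,0,-42]],
    [[0,0,0],[0,0,-48]],
    [[0,0,0],[0,0,-52]],
    [[0,0,0],[0,0,-52]],
    [[0,0,0],[0,0,-52]]
  ]
}}

```text
clock: 17.77
position: [493.6, -222.9, 54.0]
tool_rot: [0.789, 0.614, -0.0, 0.0]
ft_force: [-0.8, 1.6, 7.9]
opening: 12.3
grasp_force: 89.0
```

```bash
python3 -c "
from h import *
from workcell import ctrl
o=ctrl.get_obs(); print(o['clock'],o['position'],R.from_quat(o['tool_rot']).as_euler('xyz',degrees=True),o['opening'],o['torque'],o['ft_force'])"
```

```text
17.775 [ 493.64093666 -222.89053697   53.97990365] [1.79989106e+02 1.94615986e-02 7.57402595e+01] 12.279091901904573 [0.46470102 0.34921848 0.02714615] [-0.84152273  1.61686856  7.86494789]
```

>>> {"fn": "jog_arm", "kwargs": {
  "deltas": [
    [[0,0,0],[0,0,0]],
    [[0,0,0],[0,0,0]],
    [[0,0,0],[0,0,0]],
    [[0,0,3],[0,0,0]],
    [[0,0,7],[0,0,0]],
    [[0,0,11],[0,0,0]],
    [[0,0,12],[0,0,0]],
    [[0,0,12],[0,0,0]],
    [[0,0,12],[0,0,0]]
  ],
  "claw": 5
}}

```text
clock: 18.9
position: [492.4, -223.0, 171.8]
tool_rot: [0.79, 0.614, -0.001, -0.001]
ft_force: [0.2, 0.3, -0.7]
opening: 50.0
grasp_force: 0.0
```

```bash
python3 -c "
from h import *
o,f=snap('w6'); print(o['clock'],o['position'],R.from_quat(o['tool_rot']).as_euler('xyz',degrees=True),o['opening'])"
```

```text
18.9 [ 492.4358444  -222.96220231  171.79678179] [-1.79851115e+02 -2.59635666e-02  7.56989315e+01] 50.03815359256125
```

View pics/w6.png

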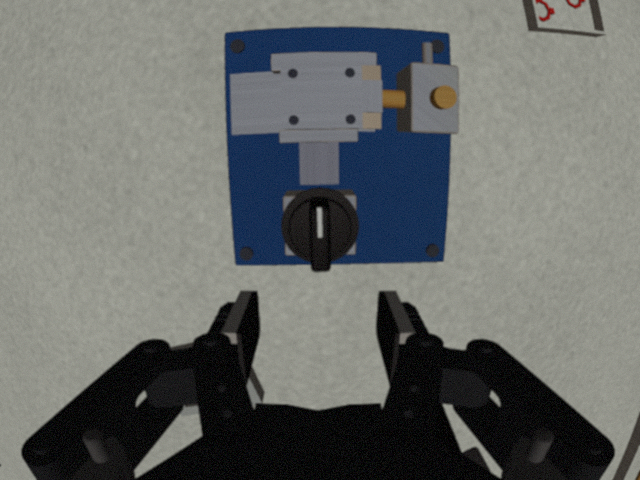

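The knob is latched with the bar square across and the pointer toward the bed at (320,220). Both jaws are on the mould, and its sprue end meets the nozzle at (384,98). One numeric check of the mould's pose comes before handing in.

Run:
```python
import pickle; from h import *
o,f=pickle.load(open("w6.pkl","rb")); g=cv2.cvtColor(f["img"],cv2.COLOR_RGB2GRAY)
y=np.radians(-13.3); M=np.array([[np.cos(y),-np.sin(y)],[np.sin(y),np.cos(y)]]); t=np.array([515.5,-128.4])
S=[]
for p in ((293,73),(350,73),(294,120),(350,119)):
    w=g[p[1]-6:p[1]+7,p[0]-6:p[0]+7].astype(float); k=np.clip(80-w,0,None); v,u=np.mgrid[-6:7,-6:7]
    S.append((p[0]+(k*u).sum()/k.sum(),p[1]+(k*v).sum()/k.sum()))
W=(wcast(f,o,S,54)[:,:2]-t)@M; print(W.round(1).tolist(),np.degrees(np.arctan2(*(W[1]+W[3]-W[0]-W[2])[::-1])))
print("block",((wcast(f,o,[[411,63],[459,65],[458,132],[411,132]],60)[:,:2]-t)@M).round(1).tolist())
```

```text
[[-16.4, 16.8], [23.0, 16.8], [-16.4, -16.4], [23.0, -16.4]] -0.028440397820274448
block [[65.2, 23.8], [100.7, 25.2], [99.8, -23.6], [64.8, -25.0]]
```

```bash
python3 -c "
from workcell import ctrl
print(ctrl.sign_off())"
```

```text
the job is handed in; nothing more can be done
None
```

The larger mould is flat on the bed, fully home against the nozzle and held square between the jaws, with the knob latched at about 1.59 rad; the job was handed in at about 19 s.

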